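Square up a notched plate on its locating pins

TASK

On the welding table two alike notched steel plates lie about; one of them lies askew with the notch in its corner on a locating pin. Swing that plate round its pin, sliding it flat on the table, until its short notched edge comes up against the second pin, with the notch still seated on the first pin. Leave the spare plate where it lies.

Things in the scene. Friction and masses are not known exactly. Their poses are not given: they have to be found in the camera images.
- plate: steel plate to turn, 120 x 86 x 10 mm, 0.75 kg, loose, a 20 x 20 mm notch in one corner. Origin: underside, where the axis of the pin in the notch stands (8.5 mm from both notch faces). x runs along the long edges, y along the short ones, both away from the notch. Metal spans x -11.5 to 108.5, y -11.5 to 74.5 mm, less the notch (x, y both under 8.5). Starts 34 to 49 deg clockwise, seen from above, of its end pose
- plate_corner (a point): the plate's corner diagonally opposite the notch, top face: x 108.5, y 74.5, z 10 mm in the plate's axes. A push towards -x on the short end face x = 108.5 mm near here turns the plate counter-clockwise about the pin, which bears on both notch faces; it slides with a few newtons of dry friction and stops when the push stops
- pins: two upright steel pins, 16 mm thick, 34 mm high, a thin brass ring at the foot, fixed to the table. Origin: at table height on the axis of the first pin, the one in the plate's notch. The second (stop) pin stands at x -20, y 60 mm in these axes. At the end the plate's origin and axes coincide with these; its short edge beside the notch (face x = -11.5 mm) then meets the stop pin
- spare: the spare plate, not to be moved: same shape and size as the other, loose, lying flat some 0.27 to 0.5 m to the left or right of the pins, with no pin at it. Origin: underside, middle of the 120 x 86 mm outline; axes as the other plate's
There are look-alikes about, which are no part of the job. What is shaped like the pins but red is not meant.

How it is judged:
By the outcome, as a careful person would: the job done as asked, in the order asked, and still so for the second after the job is handed in, with the robot touching nothing.
It also fails if it takes over 32 s, if anything falls off the work surface, if the arm or the gripper's body presses on something with over 40 N, if the wrist force passes 120 N, or if a joint passes its speed limit or range.

ROBOT

A 6-joint arm with a two-finger parallel gripper is mounted at the origin on the work surface. World frame = base frame: x ahead of the robot, y to its left, z up, the work surface at z = 0. Lengths are in m, angles in rad, forces in N, time in s.
With the tool pointing down it reaches from about 0.3 to 0.775 m from the base axis. Payload 14.6 kg.
Tool frame: the origin (TCP) lies at the very end of the fingers, on their centre line; the grasp point (between the pads) lies 19 mm behind it; z points along the fingers, y is the line along which they close (so a half turn about z gives the same grasp; the last joint's range is limited). The gripper opens to 94 mm and grips with 3 to 60 N. Pads are 16 mm wide; open, the fingers measure 119 mm over their backs; the gripper's body (75 mm by 177 mm) begins 78 mm behind the grasp point.
Start: joints at [1.155, 0.3, 1.521, -0, 1.321, -0.067], TCP at [0.188, 0.517, 0.205] pointing down, gripper open.
Joint ranges: [-3.03, 3.03], [-0.79, 2.21], [0.23, 2.52], [-1.04, 4.18], [0, 3.07], [-2.55, 2.55]. Speed limits (rad/s): [2.22, 2.22, 2.57, 3.14, 3.14, 3.14].

INTERFACE

Orientations are given as a unit quaternion [x, y, z, w].
In Python, from station import observe, read_camera, finish_job gives the robot as it stands.
- The arm moves only by the tool jog_arm, never from a script. Its argument "plan" is a list of rows, each a list of 5 numbers: the shift along the world's x, y, z in m, then the turn about the world's z in rad, then the finger opening in m, from 0 to 0.094. A call has 1 to 12 rows; each row is the pose to reach, as a shift and turn from the pose commanded when the call began; what a row does not reach only later rows make up. A row lasts 1/12 s, in which the tool goes at most 41.7 mm and 7.16 degrees, less where a joint would pass 70% of its speed; a pose out of reach is approached as far as the arm can. A call with a gripper value outside its range is refused whole. The fingers move at their own pace and stop on an object; "force" is the grip in N (left out, the last holds). Time passes only in rows, so rows that repeat a pose let the fingers close. It gives the time, the measured TCP pose, the force, the opening and the grip force at its end, in the units of the state.
- observe(): the state, without advancing time (a new reading comes with each control period).
- read_camera(name): name is "scene" or "side" or "wrist"; returns a dict with "frame" (480x640x3 uint8, red, green, blue), "depth" (480x640 float32, m along the optical axis (not along the pixel's ray), 0 where there is no reading), "vertical_fov" (degrees; the focal length in pixels is half the picture's height over the tangent of half this angle, whatever the lens; pixels are square), "cx", "cy" (the principal point, pixels), "position" and "rotation" of the camera in the world. Camera axes: x right, y up, looking along -z (the intrinsics and any distortion apply to the point x, -y, -z); pixel columns grow to the right and rows downward; lengths in m; the calibration is good to about 2 mm. A picture is of the moment at which its call begins.
- finish_job(): hands the job in; it is judged then, once.
The state is a dict: "time": time; "q": joint angles; "joint_velocities": joint speeds; "effort": joint torques, N m; "eef_pos": TCP position; "orientation": TCP orientation; "ft_force": force on the tool from outside, world axes, zero at the start; "wrist_torque": the same for the moment, N m; "width": finger opening in m; "finger_force": force on a finger pad.
Only numpy, scipy, OpenCV 4.12 (cv2) and the standard library are available. Lean on these libraries where they do the work, as an engineer would, in place of code of your own. Each camera call takes 0.05 s, during which the arm holds its last target. There are 200 camera calls.

## Working session

There is one attempt and no reset: what is moved stays moved. The work goes in short steps, Python scripts to look and compute and a tool call to move; the robot and the scene stay as the last step left them, time stands still between calls to the robot, and variables do not carry over. Pictures are saved under pics/ and viewed, at most 10 in all, crops included, and the job is handed in when it is done.

Besides the shell and the picture viewer there is one more tool, called after "Call:" as a command line: name --pt "numbers of a row" for each row, then --argument value for the rest. jog_arm: Moves the arm, as the interface text tells. Its arguments: {"type":"object","properties":{"plan":{"type":"array","items":{"type":"array","items":{"type":"number"}}},"force":{"type":"number"}},"required":["plan"]}

```bash
mkdir -p pics; cat > h.py <<'E'
import numpy as np, cv2
from station import observe, read_camera, finish_job
def grab(n,f=None):
    c=read_camera(n)
    np.savez('pics/last_%s.npz'%n,**{k:np.array(v) for k,v in c.items()})
    if f: cv2.imwrite('pics/'+f,c['frame'][:,:,::-1])
    return c
def load(n): return np.load('pics/last_%s.npz'%n)
def ray(c,u,v):
    f=240/np.tan(np.radians(float(c['vertical_fov']))/2)
    d=np.array([(u-float(c['cx']))/f,-(v-float(c['cy']))/f,-1.0])
    R=np.array(c['rotation']); 
    return np.array(c['position']),R@d
def onz(c,u,v,z):
    p,d=ray(c,u,v); return p+d*(z-p[2])/d[2]
def dep(c,u,v):
    p,d=ray(c,u,v); return p+d*float(c['depth'][int(v),int(u)])
E
python3 - <<'E'
from h import *
for n in('scene','side'):
    c=grab(n,n+'0.png'); print(n,c['position'],c['vertical_fov'],c['cx'],c['cy'],np.shape(c['rotation']),[k for k in c])
print(observe())
E
```

```text
scene [ 1.01130804 -0.38261573  0.74329587] 47.755450964688336 319.3342512600289 237.14752576523045 (4,) ['frame', 'depth', 'vertical_fov', 'cx', 'cy', 'position', 'rotation']
side [0.56523757 0.68694958 0.45997068] 47.30997463638786 312.0006490566355 240.126624421542 (4,) ['frame', 'depth', 'vertical_fov', 'cx', 'cy', 'position', 'rotation']
{'time': 0.1, 'q': array([ 1.15541369e+00,  3.00400466e-01,  1.52150757e+00, -5.16035936e-06,
        1.32070641e+00, -6.66241100e-02]), 'joint_velocities': array([ 2.43403707e-04, -7.74851475e-04, -2.33514211e-03, -1.48112770e-03,
       -1.01809631e-05, -6.68759124e-04]), 'effort': array([ 1.52056520e-03, -5.32648587e+01, -3.53283370e+01,  7.10228272e-02,
        2.34583416e-02, -8.60671867e-05]), 'eef_pos': array([0.18787452, 0.51666913, 0.20495617]), 'orientation': array([ 1.73496194e-01,  9.84834407e-01, -4.96727788e-04, -1.19511992e-04]), 'ft_force': array([ 0.71181697, -0.27078593, -0.14400779]), 'wrist_torque': array([-0.01311574, -0.0026301 ,  0.04056817]), 'finger_force': 0.0, 'width': 0.09379065834498174}
```

View pics/scene0.png

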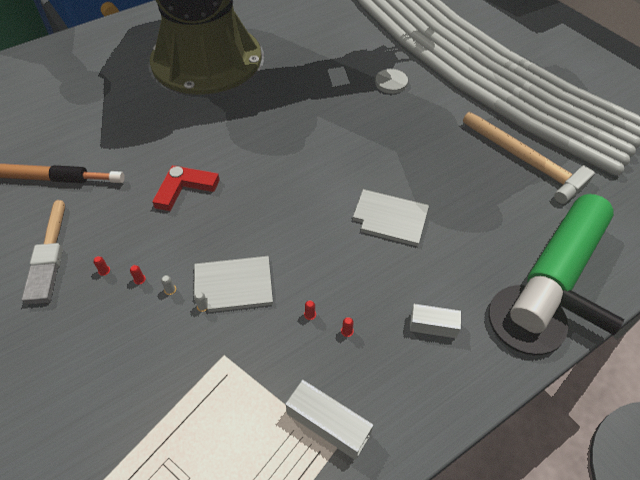

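View pics/side0.png

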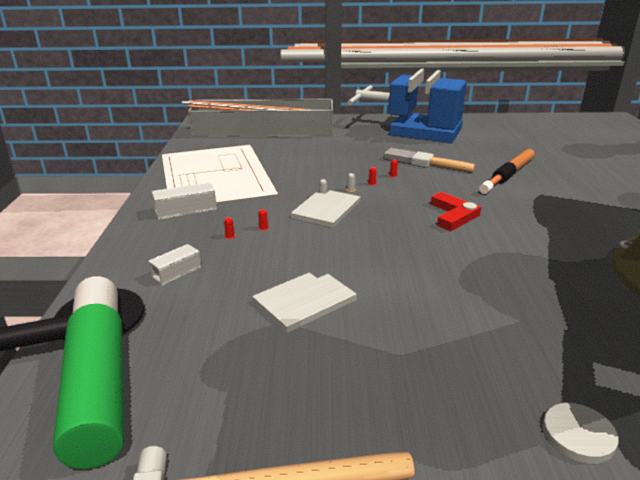

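Scene view: the steel pins are at about (168,285) and (202,302). The askew plate spans u 195–272, v 258–312, with its notch at the (202,302) pin. The spare is at about (392,217), and there are red decoy pins on both sides.

```bash
sed -i "s/R=np.array(c\['rotation'\]); /from scipy.spatial.transform import Rotation as Q; R=Q.from_quat(np.array(c['rotation'])).as_matrix()/" h.py
python3 - <<'E'
from h import *
c=load('scene')
for n,u,v,z in [('pinA top',168,277,.034),('pinB top',202,295,.034),('c1',195,264,.01),('c2',269,258,.01),('c3',272,302,.01),('c4',209,309,.01),('spare',392,217,.01)]:
    print(n,onz(c,u,v,z).round(4),dep(c,u,v).round(4))
cv2.imwrite('pics/crop0.png',cv2.resize(c['frame'][240:330,140:290,::-1],None,fx=5,fy=5,interpolation=cv2.INTER_CUBIC))
E
```

```text
pinA top [ 0.5105 -0.3217  0.034 ] [ 0.5099 -0.3217  0.0331]
pinB top [ 0.5687 -0.293   0.034 ] [ 0.5695 -0.2931  0.0352]
c1 [ 0.4952 -0.2729  0.01  ] [ 0.4953 -0.2729  0.0101]
c2 [ 0.5526 -0.1675  0.01  ] [ 0.5454 -0.1641 -0.0014]
c3 [ 0.6257 -0.2062  0.01  ] [ 0.6247 -0.2058  0.0082]
c4 [ 0.582  -0.2924  0.01  ] [ 0.582  -0.2924  0.0101]
spare [0.5985 0.053  0.01  ] [0.598  0.0536 0.0091]
```

View pics/crop0.png

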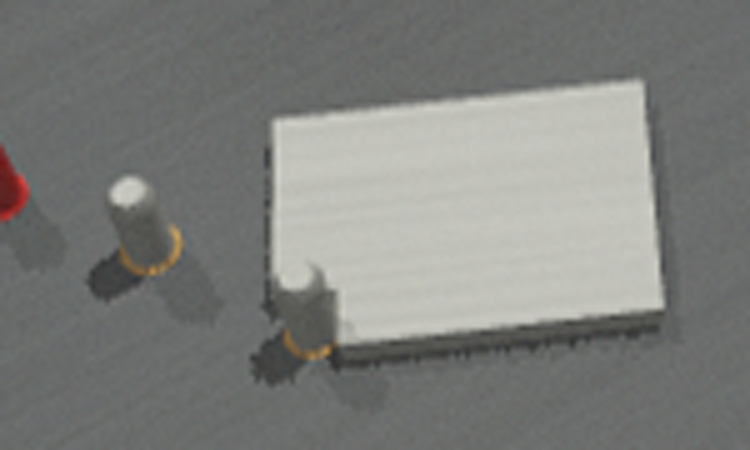

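```bash
cat >> h.py <<'E'
def fr(o,deg,x,y):
    a=np.radians(deg); return np.array([o[0]+x*np.cos(a)-y*np.sin(a), o[1]+x*np.sin(a)+y*np.cos(a)])
E
python3 - <<'E'
from h import *
c=load('scene')
P=lambda u,v,z:onz(c,140+u/5,240+v/5,z)[:2]
A,B=P(130,190,.034),P(296,275,.034)
C=[P(*t,.01) for t in((274,118),(643,80),(663,310),(338,346))]
print('pins',A,B,np.linalg.norm(A-B)); d=A-B
print('end yaw',np.degrees(np.arctan2(d[1],d[0]))-np.degrees(np.arctan2(60,-20)))
for p in C: print(p)
L=[C[i]-C[i-1] for i in(1,2,3)]
print([np.linalg.norm(l) for l in L],[np.degrees(np.arctan2(l[1],l[0])) for l in L])
print('c2 in plate from B', fr((0,0),-61.5,*(C[1]-B)), fr((0,0),-61.5,*(C[0]-B)), fr((0,0),-61.5,*(C[2]-B)))
print('start pusher', fr(B,61.5,.1315,.06))
E
```

```text
pins [ 0.51042063 -0.32505134] [ 0.56633404 -0.29648654] 0.06278739525477897
end yaw -261.3735635015826
[ 0.4943533  -0.27278728]
[ 0.54879135 -0.16598133]
[ 0.62622161 -0.20545877]
[ 0.58107635 -0.29432592]
[np.float64(0.11987915596474388), np.float64(0.08691326003043819), np.float64(0.09967680331345448)] [np.float64(62.99246177103895), np.float64(-27.01454111211204), np.float64(-116.93095352368157)]
c2 in plate from B [0.10631957 0.07768853] [-0.01351892  0.07456622] [ 0.10857264 -0.00919553]
start pusher [ 0.57635139 -0.15229256]
```

Call:
jog_arm --pt "0.02 -0.035 0 -0.12 0" --pt "0.04 -0.07 0 -0.24 0" --pt "0.06 -0.105 0 -0.36 0" --pt "0.08 -0.14 0 -0.48 0" --pt "0.1 -0.175 0 -0.6 0" --pt "0.12 -0.21 0 -0.72 0" --pt "0.14 -0.245 0 -0.84 0" --pt "0.16 -0.28 0 -0.96 0" --pt "0.18 -0.315 0 -1.08 0" --pt "0.2 -0.35 0 -1.2 0" --pt "0.22 -0.385 0 -1.32 0" --pt "0.24 -0.42 0 -1.44 0" --force 20

```text
time: 1.1
eef_pos: [0.4284, 0.0949, 0.2055]
orientation: [0.782, 0.624, 0.0, 0.0]
ft_force: [1.3, 0.3, 0.4]
width: 0.0174
finger_force: 0.0
```

Remaining distance: x +0.1445, y −0.249, turn −0.25 rad.

Call:
jog_arm --pt "0.02 -0.035 0 -0.1 0" --pt "0.04 -0.07 0 -0.2 0" --pt "0.06 -0.105 0 -0.253 0" --pt "0.08 -0.14 0 -0.253 0" --pt "0.1 -0.175 0 -0.253 0" --pt "0.12 -0.21 0 -0.253 0" --pt "0.135 -0.235 -0.02 -0.253 0" --pt "0.1445 -0.249 -0.04 -0.253 0" --pt "0.1445 -0.249 -0.07 -0.253 0" --pt "0.1445 -0.249 -0.1 -0.253 0" --pt "0.1445 -0.249 -0.1 -0.253 0" --pt "0.1445 -0.249 -0.1 -0.253 0"

```text
time: 2.1
eef_pos: [0.5719, -0.1519, 0.1048]
orientation: [0.853, 0.523, -0.001, -0.001]
ft_force: [0.2, -0.0, 0.8]
width: 0.0002
finger_force: 0.0
```

```bash
python3 - <<'E'
from h import *
c=grab('wrist','w1.png'); print(c['position'],c['vertical_fov'])
s=observe(); print(s['eef_pos'],s['q'],s['width'])
grab('scene')
E
```

```text
[ 0.60176338 -0.09288868  0.28355092] 69.58191799822056
[ 0.57283515 -0.15212578  0.10664648] [-3.21381141e-01  4.87814645e-01  1.49997705e+00  3.50316864e-05
  1.15324884e+00  1.49441624e-01] 0.0008344014798638904
```

View pics/w1.png

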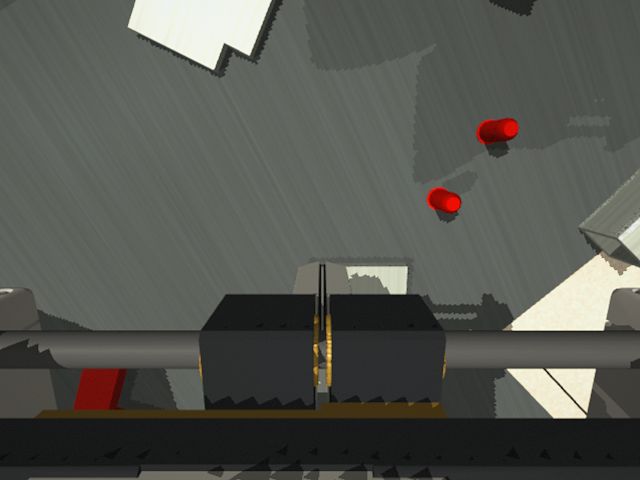

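Wrist view: the plate's end face runs along v≈264 up to its corner at (409,264), parallel to the closed fingers. The red pins are clear of the hand.

```bash
python3 - <<'E'
from h import *
c=load('wrist'); B=np.array([.5663,-.2965])
for u,v in((409,265),(352,265),(320,263)):
    p=onz(c,u,v,.01)[:2]; print(u,v,p.round(4),(1e3*fr((0,0),-63,*(p-B))).round(1))
for u,v in((453,203),(510,129)): print('red',onz(c,u,v,.034).round(3))
g=c['depth']; print([dep(c,u,v).round(3) for u,v in((400,275),(380,270),(380,255))])
E
```

```text
409 265 [ 0.6248 -0.2045] [108.5 -10.3]
352 265 [ 0.5826 -0.1831] [108.5  36.9]
320 263 [ 0.5598 -0.1695] [110.2  63.5]
red [ 0.67  -0.166  0.034]
red [ 0.725 -0.136  0.034]
[array([ 0.615, -0.21 ,  0.009]), array([ 0.602, -0.198,  0.01 ]), array([ 0.607, -0.19 , -0.001])]
```

Call:
jog_arm --pt "0 0 -0.03 0 0" --pt "0 0 -0.06 0 0" --pt "0 0 -0.085 0 0" --pt "0 0 -0.1 0 0" --pt "0 0 -0.1 0 0" --pt "-0.0025 -0.0045 -0.1 0 0" --pt "-0.005 -0.009 -0.1 0 0" --pt "-0.005 -0.009 -0.1 0 0" --pt "-0.005 -0.009 -0.1 0 0"

```text
time: 2.95
eef_pos: [0.568, -0.1618, 0.0071]
orientation: [0.853, 0.522, 0.001, 0.001]
ft_force: [-0.0, -0.2, 0.6]
width: 0.0006
finger_force: 0.0
```

```bash
python3 - <<'E'
from h import *
B=np.array([.5663,-.2965])
s=observe(); print(s['eef_pos'],s['ft_force'],s['orientation'], fr((0,0),-63,*(s['eef_pos'][:2]-B)))
# arc targets: pusher at plate-frame (.1165,.060); shifts from current commanded (fr at 63 of .1215? ) 
cmd=np.array([.5725-.005,-.1525-.009]); print(cmd)
for k in range(0,37,3):
    p=fr(B,63+k,.1165,.060); print(k,(p-s['eef_pos'][:2]).round(4),round(np.radians(k),3))
E
```

```text
[ 0.56804276 -0.161776    0.00705449] [-0.04674788 -0.21462952  0.56583428] [8.52744042e-01 5.22327696e-01 7.40054290e-04 9.10446957e-04] [0.12083116 0.05961061]
[ 0.5675 -0.1615]
0 [-0.0023 -0.0037] 0.0
3 [-0.0092 -0.0039] 0.052
6 [-0.016  -0.0045] 0.105
9 [-0.0228 -0.0054] 0.157
12 [-0.0295 -0.0067] 0.209
15 [-0.0362 -0.0083] 0.262
18 [-0.0428 -0.0103] 0.314
21 [-0.0492 -0.0126] 0.367
24 [-0.0556 -0.0152] 0.419
27 [-0.0617 -0.0182] 0.471
30 [-0.0678 -0.0215] 0.524
33 [-0.0736 -0.0251] 0.576
36 [-0.0792 -0.029 ] 0.628
```

```bash
python3 - <<'E'
from h import *
B=np.array([.5663,-.2965]); o=np.array([.568,-.1618])
for k in np.arange(0,34.6,1.5):
    p=fr(B,63+k,.1165,.062-.008*k/36); print(k,[*map(float,(p-o).round(4)),-.003,round(float(np.radians(k)),3),0])
E
```

```text
0.0 [-0.0041, -0.0028, -0.003, 0.0, 0]
1.5 [-0.0072, -0.003, -0.003, 0.026, 0]
3.0 [-0.0103, -0.0033, -0.003, 0.052, 0]
4.5 [-0.0135, -0.0037, -0.003, 0.079, 0]
6.0 [-0.0166, -0.0042, -0.003, 0.105, 0]
7.5 [-0.0197, -0.0047, -0.003, 0.131, 0]
9.0 [-0.0228, -0.0054, -0.003, 0.157, 0]
10.5 [-0.0258, -0.0061, -0.003, 0.183, 0]
12.0 [-0.0289, -0.0068, -0.003, 0.209, 0]
13.5 [-0.0319, -0.0076, -0.003, 0.236, 0]
15.0 [-0.0349, -0.0085, -0.003, 0.262, 0]
16.5 [-0.0378, -0.0095, -0.003, 0.288, 0]
18.0 [-0.0408, -0.0106, -0.003, 0.314, 0]
19.5 [-0.0437, -0.0117, -0.003, 0.34, 0]
21.0 [-0.0465, -0.0128, -0.003, 0.367, 0]
22.5 [-0.0494, -0.0141, -0.003, 0.393, 0]
24.0 [-0.0522, -0.0154, -0.003, 0.419, 0]
25.5 [-0.055, -0.0168, -0.003, 0.445, 0]
27.0 [-0.0577, -0.0182, -0.003, 0.471, 0]
28.5 [-0.0604, -0.0197, -0.003, 0.497, 0]
30.0 [-0.0631, -0.0213, -0.003, 0.524, 0]
31.5 [-0.0657, -0.0229, -0.003, 0.55, 0]
33.0 [-0.0682, -0.0246, -0.003, 0.576, 0]
34.5 [-0.0708, -0.0263, -0.003, 0.602, 0]
```

Call:
jog_arm --pt "-0.002 -0.0005 -0.003 0 0" --pt "-0.004 -0.0028 -0.003 0 0" --pt "-0.007 -0.003 -0.003 0.026 0" --pt "-0.0103 -0.0033 -0.003 0.052 0" --pt "-0.0135 -0.0037 -0.003 0.079 0" --pt "-0.0166 -0.0042 -0.003 0.105 0" --pt "-0.0197 -0.0047 -0.003 0.131 0" --pt "-0.0228 -0.0054 -0.003 0.157 0" --pt "-0.0258 -0.006 -0.003 0.183 0" --pt "-0.029 -0.0068 -0.003 0.209 0" --pt "-0.029 -0.0068 -0.003 0.209 0"

```text
time: 3.87
eef_pos: [0.538, -0.1675, 0.0025]
orientation: [0.793, 0.609, 0.0, -0.001]
ft_force: [-0.7, 3.8, 0.7]
width: 0.0003
finger_force: 1.8
```

```bash
python3 - <<'E'
from h import *
c=grab('scene'); s=observe(); print(s['eef_pos'],s['ft_force'])
cv2.imwrite('pics/crop1.png',cv2.resize(c['frame'][230:330,140:290,::-1],None,fx=5,fy=5,interpolation=cv2.INTER_CUBIC))
E
```

```text
[ 0.53807318 -0.16751182  0.00244167] [-1.76660772  4.08566346  1.65338346]
```

View pics/crop1.png

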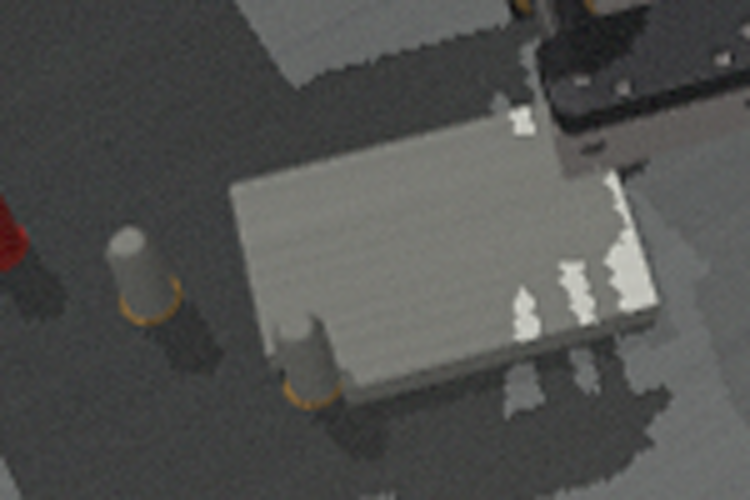

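Crop: the plate has turned about 12°, with its rear corner at (232,187) and the notch still on the pin at (305,350). Continuing along the arc.

Call:
jog_arm --pt "-0.003 -0.0008 0.001 0.027 0" --pt "-0.006 -0.0017 0.001 0.053 0" --pt "-0.0088 -0.0027 0.001 0.079 0" --pt "-0.0118 -0.0038 0.001 0.105 0" --pt "-0.0147 -0.0049 0.001 0.131 0" --pt "-0.0175 -0.006 0.001 0.158 0" --pt "-0.0204 -0.0073 0.001 0.184 0" --pt "-0.0232 -0.0086 0.001 0.21 0" --pt "-0.026 -0.01 0.001 0.236 0" --pt "-0.0287 -0.0114 0.001 0.262 0" --pt "-0.0314 -0.0129 0.001 0.288 0" --pt "-0.0314 -0.0129 0.001 0.288 0"

```text
time: 4.92
eef_pos: [0.5061, -0.1792, 0.0032]
orientation: [0.698, 0.716, 0.0, -0.002]
ft_force: [-4.6, 14.3, 5.1]
width: 0.0006
finger_force: 7.2
```

```bash
python3 - <<'E'
from h import *
c=grab('scene'); s=observe(); print(s['eef_pos'],s['ft_force'])
cv2.imwrite('pics/crop2.png',cv2.resize(c['frame'][230:330,140:290,::-1],None,fx=5,fy=5,interpolation=cv2.INTER_CUBIC))
E
```

```text
[ 0.50609203 -0.1791824   0.00317667] [-5.86483921 14.24648658  5.95308248]
```

View pics/crop2.png

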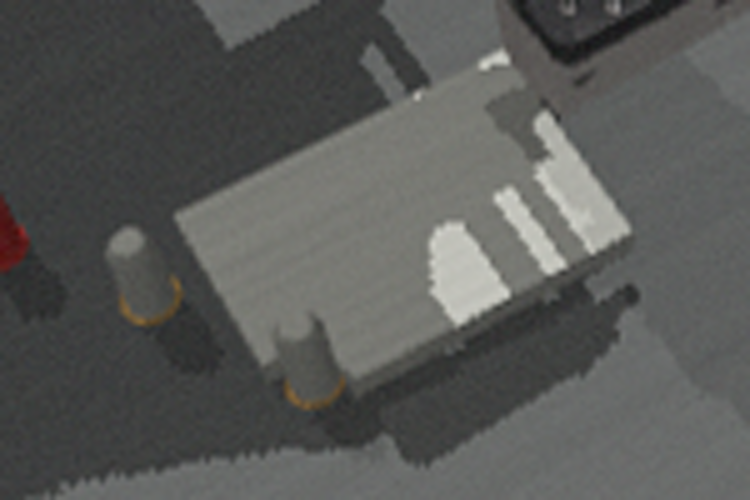

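Crop: the plate's rear edge runs from (175,213) to (268,375), a few mm short of the stop pin's foot at (150,300). The notch is still seated.

```bash
python3 - <<'E'
from h import *
c=load('scene'); P=lambda u,v,z=.01:onz(c,140+u/5,230+v/5,z)[:2]
for z in(.01,):
    a,b,d,e,g=P(175,213),P(478,65),P(268,375),P(632,230),P(365,378)
    for l in(b-a,a-d,e-g): print(np.degrees(np.arctan2(l[1],l[0])),np.linalg.norm(l))
A,B=P(127,240,.034),P(296,325,.034); print(A,B)
y=92.5
B=np.array([.5663,-.2965])
for p in(a,d,e,A): print((1e3*fr((0,0),-y,*(p-B))).round(1))
s=observe(); t=s['eef_pos'][:2]; print('tool',1e3*fr((0,0),-y,*(t-B)))
E
```

```text
88.35881913358018 0.10896856996484026
178.43972875092848 0.07026528517930203
90.04236850809146 0.0956351993245431
[ 0.50990172 -0.32581533] [ 0.56633404 -0.29648654]
[-7.1 74.5]
[-12.1   4.4]
[106.9 -18.4]
[-26.8  57.6]
tool [119.83217422  55.03334826]
```

Call:
jog_arm --pt "-0.0015 -0.0008 0 0.013 0" --pt "-0.003 -0.0016 0 0.026 0" --pt "-0.0045 -0.0024 0 0.039 0" --pt "-0.006 -0.0033 0 0.052 0" --pt "-0.0075 -0.0042 0 0.065 0" --pt "-0.009 -0.0051 0 0.079 0" --pt "-0.0105 -0.006 0 0.092 0" --pt "-0.012 -0.007 0 0.105 0" --pt "-0.012 -0.007 0 0.105 0"

```text
time: 5.72
eef_pos: [0.494, -0.186, 0.0031]
orientation: [0.659, 0.752, 0.0, -0.002]
ft_force: [-5.8, 15.7, 7.6]
width: 0.0005
finger_force: 8.2
```

```bash
python3 - <<'E'
from h import *
c=grab('scene'); s=observe(); print(s['eef_pos'],s['ft_force'])
cv2.imwrite('pics/crop3.png',cv2.resize(c['frame'][230:330,140:290,::-1],None,fx=5,fy=5,interpolation=cv2.INTER_CUBIC))
E
```

```text
[ 0.49405518 -0.18599748  0.00318423] [-6.06082301 15.73699292  7.39715024]
```

View pics/crop3.png

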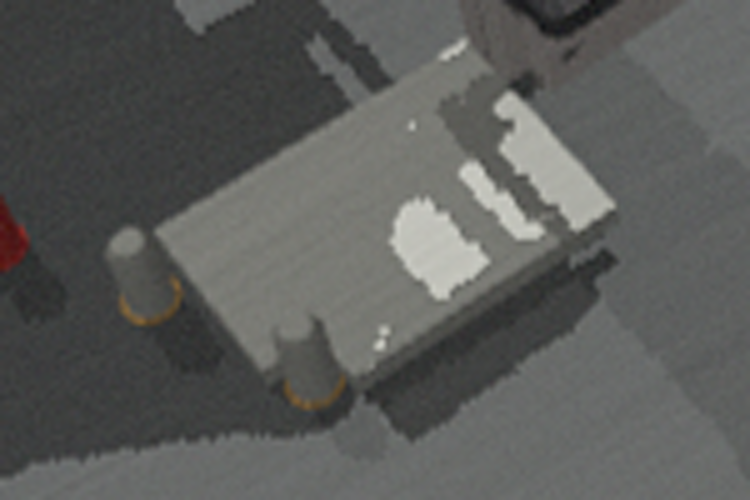

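Crop: the plate's rear edge, from (157,235) to (262,375), is now just short of the stop pin (foot right side at (180,295)). Closing the last few degrees while watching force.

Call:
jog_arm --pt "-0.001 -0.0006 0 0.009 0" --pt "-0.0019 -0.0012 0 0.017 0" --pt "-0.0029 -0.0018 0 0.026 0" --pt "-0.0038 -0.0025 0 0.035 0" --pt "-0.0047 -0.0031 0 0.044 0" --pt "-0.0057 -0.0038 0 0.052 0" --pt "-0.0057 -0.0038 0 0.052 0"

```text
time: 6.35
eef_pos: [0.4883, -0.1898, 0.0032]
orientation: [0.64, 0.769, 0.0, -0.002]
ft_force: [-5.8, 16.0, 7.4]
width: 0.0005
finger_force: 8.3
```

Call:
jog_arm --pt "-0.0005 -0.0005 0 0.004 0" --pt "-0.001 -0.001 0 0.008 0" --pt "-0.0015 -0.0015 0 0.012 0" --pt "-0.0015 -0.0015 0 0.012 0"

```text
time: 6.68
eef_pos: [0.4868, -0.191, 0.0032]
orientation: [0.635, 0.772, 0.0, -0.003]
ft_force: [-6.4, 17.8, 8.5]
width: 0.0005
finger_force: 9.5
```

```bash
python3 - <<'E'
from h import *
c=grab('scene'); s=observe(); print(s['eef_pos'],s['ft_force'])
cv2.imwrite('pics/crop4.png',cv2.resize(c['frame'][230:330,140:290,::-1],None,fx=5,fy=5,interpolation=cv2.INTER_CUBIC))
E
```

```text
[ 0.48678983 -0.19101751  0.00317478] [-6.1988915  17.17127165  8.82756369]
```

View pics/crop4.png

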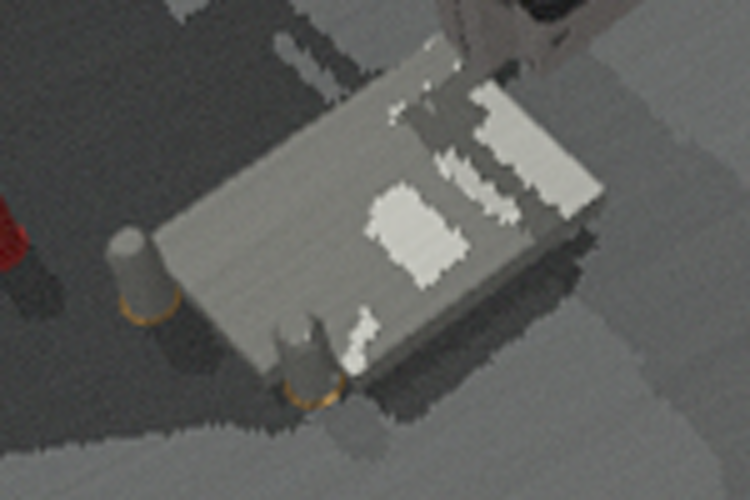

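Crop: the rear edge now meets the stop pin's side at about (155,250). The far corner is at (603,187). Checking the pose numerically.

```bash
python3 - <<'E'
from h import *
c=load('scene'); P=lambda u,v,z=.01:onz(c,140+u/5,230+v/5,z)[:2]
c1,c2,c3,c4,n=P(153,237),P(442,36),P(603,187),P(365,375),P(265,373)
for l in(c2-c1,c2-c3,c1-n,c3-c4): print(np.degrees(np.arctan2(l[1],l[0])),np.linalg.norm(l))
B=np.array([.5663,-.2965])
for y in (96.5,98.6):
  for p in(c1,c2,c3,n): print(y,(1e3*fr((0,0),-y,*(p-B))).round(1))
E
```

```text
99.23752683253994 0.11600072463532424
-170.50175804919755 0.08391264960591097
-173.5121811871065 0.0651305390395334
100.92276790080064 0.09761950936235035
96.5 [-12.   71.6]
96.5 [103.8  77.1]
96.5 [108.2  -6.7]
96.5 [-12.1   6.4]
98.6 [-9.4 72. ]
98.6 [106.6  73.3]
98.6 [107.9 -10.6]
98.6 [-11.8   6.9]
```

Call:
jog_arm --pt "-0.0004 -0.0005 0 0.003 0" --pt "-0.0008 -0.001 0 0.006 0" --pt "-0.0012 -0.0015 0 0.009 0" --pt "-0.0012 -0.0015 0 0.009 0"

```text
time: 7.07
eef_pos: [0.4858, -0.1917, 0.0032]
orientation: [0.632, 0.775, 0.001, -0.003]
ft_force: [-4.2, 23.8, 10.1]
width: 0.0002
finger_force: 12.8
```

Call:
jog_arm --pt "-0.0003 -0.0005 0 0 0" --pt "-0.0006 -0.001 0 0 0" --pt "-0.0008 -0.0015 0 0 0" --pt "-0.0008 -0.0015 0 0 0"

```text
time: 7.4
eef_pos: [0.4853, -0.1921, 0.0032]
orientation: [0.632, 0.775, 0.002, -0.003]
ft_force: [-0.6, 34.5, 11.2]
width: 0.0004
finger_force: 17.0
```

The force climbs about 7 N/mm while the tool barely moves, so the plate is against the stop pin. Backing off along the plate's +x and lifting.

Call:
jog_arm --pt "0.0002 0.003 0 0 0" --pt "-0.001 0.01 0 0 0" --pt "-0.004 0.025 0 0 0" --pt "-0.006 0.04 0.02 0 0" --pt "-0.006 0.06 0.05 0 0" --pt "-0.006 0.09 0.08 0 0" --pt "-0.006 0.12 0.11 0 0" --pt "-0.006 0.15 0.14 0 0" --pt "-0.006 0.18 0.16 0 0" --pt "-0.006 0.2 0.16 0 0" --pt "-0.006 0.2 0.16 0 0"

```text
time: 8.32
eef_pos: [0.4799, 0.0071, 0.1648]
orientation: [0.63, 0.776, 0.001, 0.001]
ft_force: [-0.2, -0.8, 0.5]
width: 0.0005
finger_force: 0.0
```

```bash
python3 - <<'E'
from h import *
c=grab('scene'); s=observe(); print(s['eef_pos'],s['ft_force'],s['time'])
cv2.imwrite('pics/crop5.png',cv2.resize(c['frame'][230:330,150:250,::-1],None,fx=6,fy=6,interpolation=cv2.INTER_CUBIC))
E
```

```text
[0.47961517 0.00552634 0.16379428] [-0.82651635  0.50611238 -0.61714185] 8.3667
```

View pics/crop5.png

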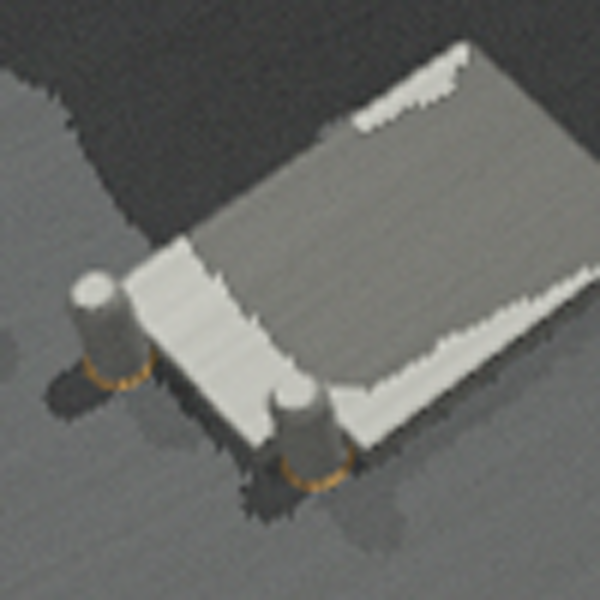

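Crop: the plate's rear edge, (124,280) to (255,450), touches the stop pin at (130,300), and the notch is around the first pin at (315,470). Checking y seating numerically.

```bash
python3 - <<'E'
from h import *
c=load('scene'); P=lambda u,v,z=.01:onz(c,150+u/6,230+v/6,z)[:2]
c1,c2,n,c4=P(124,282),P(467,42),P(255,450),P(367,450)
A,B=P(95,289,.034),P(294,390,.034); print(A,B)
for l in(c2-c1,c1-n): print(np.degrees(np.arctan2(l[1],l[0])),np.linalg.norm(l))
l=A-B; y=np.degrees(np.arctan2(l[1],l[0]))-108.435; print(y%360,np.linalg.norm(l))
for p in(c1,c2,n,c4,A): print((1e3*fr((0,0),-y,*(p-B))).round(1))
# mask-based plate outline from depth
f=240/np.tan(np.radians(float(c['vertical_fov']))/2)
u,v=np.meshgrid(np.arange(150,300),np.arange(220,330))
W=np.array([dep(c,a,b) for a,b in zip(u.ravel(),v.ravel())])
m=(W[:,2]>.0065)&(W[:,2]<.0135); q=W[m,:2]; q=np.array([fr((0,0),-y,*(p-B)) for p in q])*1e3
q=q[(q[:,0]>-25)&(q[:,0]<125)&(q[:,1]>-25)&(q[:,1]<90)]
print(len(q),np.percentile(q,[0.5,2,98,99.5],axis=0).round(1)); print(cv2.minAreaRect(q.astype(np.float32)))
E
```

```text
[ 0.51055507 -0.32539179] [ 0.5661647 -0.2967358]
99.45170438340645 0.11506119050592793
-174.77112997337312 0.0658202557088844
98.82733281850102 0.06255874257111936
[-8.4 72.4]
[106.6  73.6]
[-12.5   6.7]
[  8.5 -12.9]
[-19.8  59.3]
3258 [[-14.1 -12.1]
 [-10.6 -10.8]
 [104.9  73. ]
 [106.9  74.7]]
((41.86946105957031, 31.482255935668945), (132.82968139648438, 88.8780746459961), 0.9157187342643738)
```

Call:
jog_arm --pt "0.004 -0.036 0.02 0 0" --pt "0.008 -0.072 0.04 0 0" --pt "0.012 -0.108 0.04 0 0" --pt "0.016 -0.144 0.04 0 0" --pt "0.02 -0.18 0.04 0 0" --pt "0.025 -0.216 0.04 0 0" --pt "0.03 -0.252 0.04 0 0" --pt "0.035 -0.288 0.04 0 0" --pt "0.04 -0.324 0.04 0 0" --pt "0.045 -0.36 0.04 0 0" --pt "0.05 -0.39 0.04 0 0" --pt "0.05 -0.39 0.04 0 0"

```text
time: 9.37
eef_pos: [0.5282, -0.3914, 0.2012]
orientation: [0.633, 0.774, -0.0, -0.001]
ft_force: [-0.3, 1.0, -0.6]
width: 0.0006
finger_force: 0.0
```

```bash
python3 - <<'E'
from h import *
c=grab('wrist','w2.png'); s=observe(); print(s['eef_pos'],c['position'])
# project expected points at end pose
from scipy.spatial.transform import Rotation as Q
R=Q.from_quat(c['rotation']).as_matrix(); f=240/np.tan(np.radians(c['vertical_fov'])/2)
def pr(p):
    d=R.T@(np.array(p)-c['position']); return (c['cx']+f*d[0]/-d[2], c['cy']-f*d[1]/-d[2])
B=np.array([.5662,-.2967])
for x,y in((0,0),(-.02,.06)): print('pin',np.round(pr([*fr(B,98.8,x,y),.034])))
for x,y in((-.0115,.0745),(.1085,.0745),(.1085,-.0115),(.0085,-.0115),(.0085,.0085),(-.0115,.0085)): print(np.round(pr([*fr(B,98.8,x,y),.01])))
cv2.imwrite('pics/w2c.png',cv2.resize(c['frame'][:,:,::-1],None,fx=1.25,fy=1.25,interpolation=cv2.INTER_CUBIC))
E
```

```text
[ 0.5284733  -0.38894991  0.20130888] [ 0.51531123 -0.32642781  0.37999846]
pin [381. 135.]
pin [318. 154.]
[305. 145.]
[309.  15.]
[398.  20.]
[389. 128.]
[370. 127.]
[368. 148.]
```

```bash
python3 - <<'E'
from h import *
c=load('wrist'); cv2.imwrite('pics/w2c.png',cv2.resize(c['frame'][5:185,290:415,::-1],None,fx=3.3,fy=3.3,interpolation=cv2.INTER_CUBIC))
E
```

```text
(no output)
```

View pics/w2c.png

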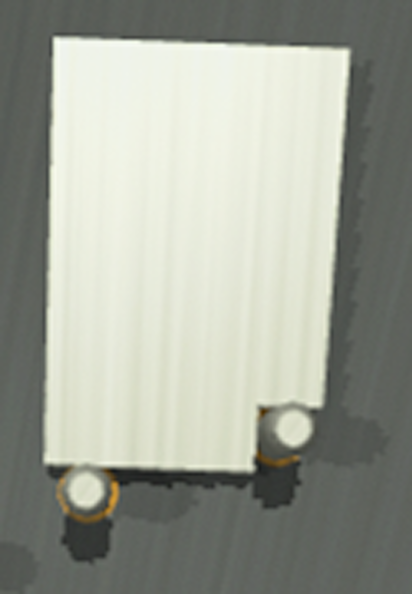

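Wrist view: plate corners in the crop are at (45,466), (53,37), (349,47), (322,407) and (254,471). The stop pin meets the rear edge at (85,467), and the first pin's foot (~(280,435)) sits in the notch.

```bash
python3 - <<'E'
from h import *
from scipy.spatial.transform import Rotation as Q
c=load('wrist'); P=lambda u,v,z=.01:onz(c,290+u/3.3,5+v/3.3,z)[:2]
A,B=P(86,490,.034),P(294,428,.034)
l=A-B; y=np.degrees(np.arctan2(l[1],l[0]))-108.435; print(A,B,y%360,np.linalg.norm(l))
g=c['frame'].mean(2)[5:185,290:415]; m=cv2.resize(c['frame'][5:185,290:415],None,fx=3.3,fy=3.3,interpolation=cv2.INTER_CUBIC).mean(2)
def edge(pts,fixed,lo,hi):  # subpixel half-level crossing along row (fixed='v') or column
    out=[]
    for k in pts:
        s=m[k,lo:hi] if fixed=='v' else m[lo:hi,k]
        t=(s.max()+s.min())/2; i=np.where(np.diff(np.sign(s-t)))[0]
        if len(i)==1: j=i[0]; w=lo+j+(t-s[j])/(s[j+1]-s[j]); out.append((w,k) if fixed=='v' else (k,w))
    W=np.array([fr((0,0),-y,*(P(*(np.array(o)+.5-1.65+0))-B)) for o in out])*1e3
    d=W-W.mean(0); v=np.linalg.svd(d)[2][0]; print(len(W),W.mean(0).round(2),'angle',((np.degrees(np.arctan2(v[1],v[0]))+45)%90-45).round(2))
edge(range(60,440,8),'v',30,75)      # y=74.5 side
edge(range(70,390,8),'v',310,365)    # y=-11.5 side
edge(range(80,330,8),'u',22,70)      # x=108.5
edge(range(135,245,5),'u',450,490)   # x=-11.5
edge(range(308,320,2),'u',390,425)   # notch x=8.5
edge(range(450,468,3),'v',240,262)   # notch y=8.5
E
```

```text
[ 0.50830012 -0.32594043] [ 0.56437508 -0.29674034] 99.07248497912485 0.06322220079364545
48 [50.3  74.72] angle 0.24
40 [ 60.03 -11.48] angle 0.16
32 [108.18  31.1 ] angle 0.22
22 [-12.04  29.17] angle 0.44
4 [ 8.24 -9.34] angle 3.33
6 [-7.54  8.47] angle -6.64
```

The plate's yaw is within about 0.3° of the end pose and its faces are within about 0.5 mm, so the notch is seated and the edge is on the stop pin. Handing in.

```bash
python3 -c "
from station import finish_job; print(finish_job())"
```

```text
the job is handed in; nothing more can be done
None
```

I swung the plate round its pin until its short notched edge met the stop pin, with the notch still seated on the first pin. The last close-up measured it within about 0.3° and 0.5 mm of the end pose. The arm never went near the spare plate, and I handed the job in at about 9.4 s with the arm clear.

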